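# Nip up the mirror's clamp on the bedside cart

## Robot

A 6-joint arm with a two-finger parallel gripper is mounted at the origin on the work surface. World frame = base frame: x ahead of the robot, y to its left, z up, the work surface at z = 0. Lengths are in mm, angles in rad, forces in N, time in s.
With the tool pointing down it reaches from about 350 to 975 mm from the base axis. Payload 7.1 kg.
Tool frame: the origin (TCP) lies on the front face of the gripper's body, between the roots of the fingers; the fingertips stand 80 mm ahead of it and the grasp point (between the pads) lies 61 mm ahead of it (env.tips_ahead is the distance from the TCP to the fingertips, in mm); z points along the fingers, y is the line along which they close (so a half turn about z gives the same grasp; the last joint's range is limited). The gripper opens to 88 mm and grips with 3 to 60 N. Pads are 20 mm wide; open, the fingers measure 115 mm over their backs; the gripper's body (75 mm by 178 mm) begins 61 mm behind the grasp point.
Start: joints at [-1.251, 0.423, 1.63, -0, 1.089, -0.019], TCP at [207.739, -589.449, 302.675] pointing down, gripper open.
Joint ranges: [-3, 3], [-0.9, 2.11], [0.09, 2.58], [-1.31, 4.45], [0.11, 2.69], [-2.54, 2.54]. Speed limits (rad/s): [2.39, 2.39, 3.01, 3.14, 3.14, 3.14].

## Interface

Orientations are given as a unit quaternion [x, y, z, w].
In Python, from station import env, set_gripper, viewer, workorder gives the robot as it stands. Calls block until the motion is done:
- env.reach(position, orientation): joint-space move of the TCP to a pose.
- env.move_l(position, rot=None, rate=150, f_stop=None): straight line of the TCP; rot=None keeps the orientation; rate is the mean speed in mm/s. With f_stop (N) it stops when the force on the tool has changed by that much, and returns True; else False.
- env.move_joints(angles): joint-space move.
- set_gripper(opening): finger opening in mm; the grip force is fixed at half the most; returns when the fingers have stopped.
- env.hold(seconds).
- env.ik(position, orientation): joint angles nearest the present ones, or None.
- env.read_state(): the state.
- viewer.camera(name): name is "side" or "top"; returns the picture (400x640x3 uint8, blue, green, red); there is no depth.
- viewer.camera_params(name): a dict with "fx", "fy", "cx", "cy" (pixels), "dist" ([k1, k2, p1, p2, k3] as OpenCV has them; the pictures are not rectified), "pose" (4x4, takes a point from camera to world coordinates). Camera axes: x right, y up, looking along -z (the intrinsics and any distortion apply to the point x, -y, -z); pixel columns grow to the right and rows downward; lengths in mm; the calibration is good to about 2 mm. A picture is of the moment at which its call begins. camera_params takes no time and is no camera call.
A pose or a line that the arm cannot do raises env.IKError and nothing moves.
- workorder.sign_off(): hands the job in; it is judged then, once.
The state is a dict: "time_s": time; "qpos": joint angles; "dq": joint speeds; "tau": joint torques, N m; "tool_pos": TCP position; "orientation": TCP orientation; "force": force on the tool from outside, world axes, zero at the start; "wrist_torque": the same for the moment, N m; "width": finger opening in mm; "grip_force": force on a finger pad.
Only numpy, scipy, OpenCV 4.12 (cv2) and the standard library are available. Lean on these libraries where they do the work, as an engineer would, in place of code of your own. Each camera call takes 0.05 s, during which the arm holds its last target. There are 200 camera calls.

## Task

Secure the steel hand mirror for hands-free use: turn the knob of the clamp that holds it clockwise (seen from above) until the clamp's foot just touches the mirror's handle, which is when the knob's red nose points at the white mark, then give it one eighth of a turn more, to the green mark, and no further. Let go of the knob, keep the mirror lying where it is, and do not turn the knob of the other clamp, which holds the yellow magnifier.

Things in the scene. Friction and masses are not known exactly. Their poses are not given: they have to be found in the camera images.
- mirror_knob (a joint): Knob of the clamp holding the steel mirror, rad, growing clockwise seen from above. 0 = red nose at the white mark, foot just touching the handle; starts backed off 0.3 to 0.65 (negative). 0.785 = an eighth of a turn past touch, nose at the green mark. It stays where left (friction 0.08 N m), does not rise or sink as it turns; stops at -1.0 and 1.5.
- mirror_knob_grip (a point): Where to grip that knob, on its axis: an upright grey bar 46 long, 12 thick, 34 tall, one end red (nose); the point is 11 mm under its top, 98 over the cart. x along the bar to the nose, y across, z up. Below: hub 28 wide, 8 tall, on a round black-faced bridge 96 wide with the white mark and, 45 deg clockwise, the green one. The clamp (base 150 x 90) is fixed; the other is its twin.
- mirror_foot: Orange round foot of the mirror's clamp, 20 in diameter, 7 tall, under the bridge on the knob's axis; origin at the centre of its underside. Driven down 3.8 mm per rad of the knob through a spring of 1.5 N/mm, so that it presses the handle with about 4.5 N at an eighth of a turn past touch.
- mirror: Steel hand mirror, loose, lying in its clamp: flat handle 130 x 22 x 14 with a round mirror head 100 in diameter, tilted 45 degrees, beyond the handle's far end. Origin at the centre of the handle's underside, within a few mm of the knob's axis; x along the handle towards the head, z up.
- magnifier_knob_nose (a point): Tip of the red nose of the other clamp's knob, on the bar's end 23 mm from that knob's axis; x away from the axis. That twin clamp holds a magnifier with a black handle and a yellow rim 90 in diameter round a whitish lens. Not to be turned.

How it is judged:
By the outcome, as a careful person would: the job done as asked, in the order asked, and still so for the second after the job is handed in, with the robot touching nothing.
It also fails if it takes over 32 s, if anything falls off the work surface, if the arm or the gripper's body presses on something with over 40 N, if the wrist force passes 120 N, or if a joint passes its speed limit or range.

## Working session

There is one attempt and no reset: what is moved stays moved. The work goes in short steps, each a Python script; the robot and the scene stay as the last script left them, time stands still between calls to the robot, and variables do not carry over. Pictures are saved under pics/ and viewed, at most 10 in all, crops included, and the job is handed in when it is done.

```bash
ls; mkdir -p pics; python3 - <<'E'
from station import env, set_gripper, viewer, workorder
import cv2, numpy as np
for n in ("top","side"):
    cv2.imwrite(f"pics/{n}0.png", viewer.camera(n)); p=viewer.camera_params(n); print(n,{k:(np.round(v,4).tolist()) for k,v in p.items()})
s=env.read_state(); print(s["time_s"],s["tool_pos"],s["orientation"],s["width"])
E
```

```text
pics
top {'fx': 409.1326, 'fy': 409.1326, 'cx': 315.3583, 'cy': 195.0367, 'dist': [-0.1046, 0.0, 0.0, 0.0, 0.0], 'pose': [[-0.0079, 0.9972, -0.0746, 472.3133], [-0.9992, -0.005, 0.0387, 6.4712], [0.0383, 0.0749, 0.9965, 838.2493], [0.0, 0.0, 0.0, 1.0]]}
side {'fx': 390.837, 'fy': 390.837, 'cx': 317.6816, 'cy': 195.1579, 'dist': [-0.0651, 0.0, 0.0, 0.0, 0.0], 'pose': [[0.9398, 0.2537, -0.2289, 372.2393], [-0.3417, 0.7022, -0.6246, -400.77], [0.0023, 0.6652, 0.7466, 580.4399], [0.0, 0.0, 0.0, 1.0]]}
0.1 [ 207.62698575 -589.09802927  301.98486785] [ 9.85687313e-01  1.68582476e-01 -1.01631245e-04 -6.77819069e-04] 87.68243864823869
```

View pics/top0.png

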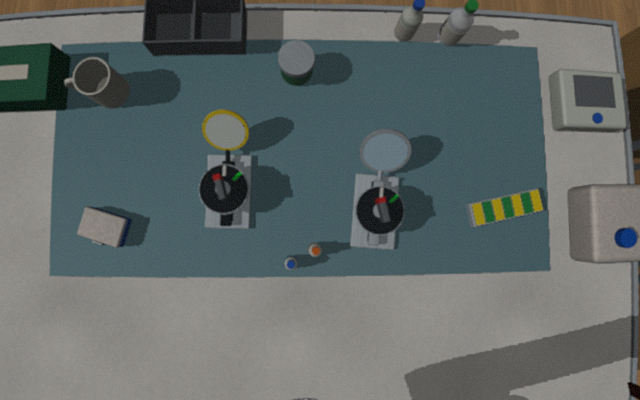

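View pics/side0.png

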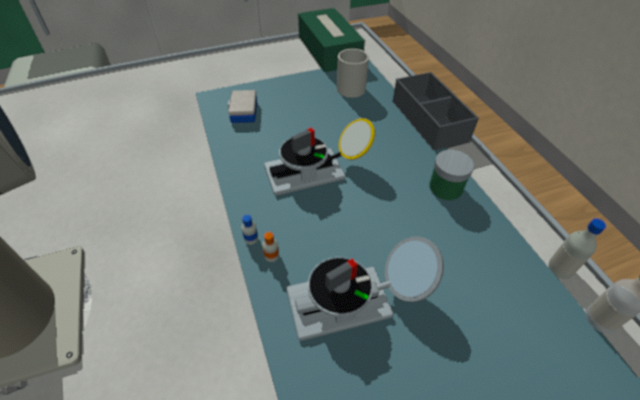

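The mirror's clamp is the right-hand one in the top view, with its knob near (380,210). In the side view its knob is near (340,285). The magnifier's clamp is at (223,188) in the top view. I'll zoom in on the mirror's knob.

```bash
python3 - <<'E'
import cv2, numpy as np
t=cv2.imread("pics/top0.png")[180:240,350:410]; s=cv2.imread("pics/side0.png")[250:320,300:380]
a=cv2.resize(t,(400,400),interpolation=cv2.INTER_CUBIC); b=cv2.resize(s,(400,350),interpolation=cv2.INTER_CUBIC)
b=cv2.copyMakeBorder(b,0,50,0,0,cv2.BORDER_CONSTANT)
cv2.imwrite("pics/crop0.png",np.clip(np.hstack([a,b])*1.6,0,255).astype(np.uint8))
for n,im,o in(("top",t,(350,180)),("side",s,(300,250))):
    B,G,R=[im[...,i].astype(int) for i in range(3)]
    for c,m in(("red",(R>90)&(R>2*G)&(R>2*B)),("green",(G>80)&(G>2*R)&(G>1.6*B))):
        y,x=np.nonzero(m); print(n,c,len(x),x.mean()+o[0],y.mean()+o[1])
E
```

```text
top red 44 380.6818181818182 199.8409090909091
top green 26 393.5 198.0
side red 62 352.0967741935484 263.758064516129
side green 56 361.89285714285717 294.57142857142856
```

View pics/crop0.png

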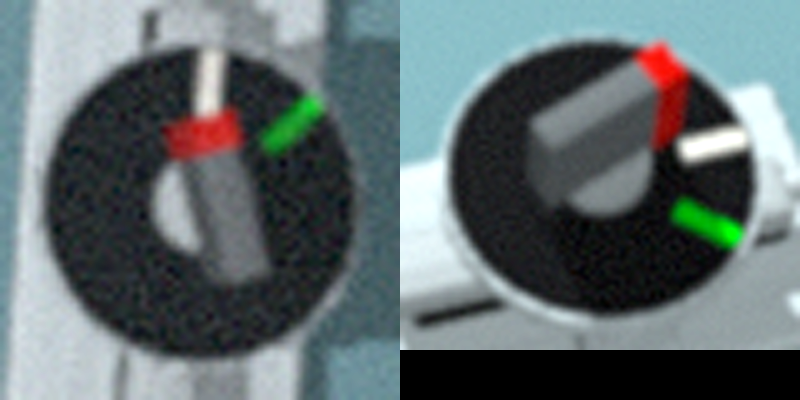

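The crop shows the knob's bar with its red nose counter-clockwise of the white mark, and the green mark further clockwise. Next I turn the key crop pixels into positions.

```bash
cat > h.py <<'E'
import cv2, numpy as np
from station import env, set_gripper, viewer, workorder
from scipy.spatial.transform import Rotation as R
def onplane(n,px,z):
    p=viewer.camera_params(n); K=np.array([[p["fx"],0,p["cx"]],[0,p["fy"],p["cy"]],[0,0,1.]])
    u=cv2.undistortPoints(np.array(px,float).reshape(-1,1,2),K,np.array(p["dist"]))[:,0]
    T=np.array(p["pose"]); d=np.c_[u[:,0],-u[:,1],-np.ones(len(u))]@T[:3,:3].T
    return T[:3,3]+d*((z-T[2,3])/d[:,2])[:,None]
def ang(v): return np.degrees(np.arctan2(v[1],v[0]))
E
python3 - <<'E'
from h import *
def px(n,c):
    c=np.array(c,float); s,o=((60/9,(350,180)) if n=="top" else (5,(300,250)))
    if n=="side": c=c-[400,0]
    return (c+.5)/s-.5+o
D={"top":dict(circ=[(201.5,204)],white=[(205,115),(213,52)],green=[(265,148),(322,98)],bar=[(168,145),(243,130),(270,272),(215,285)]),
"side":dict(circ=[(601,178)],white=[(682,155),(745,138)],green=[(675,207),(742,240)],bar=[(637,54),(662,42),(687,73),(662,85),(556,152),(531,121)])}
for n,d in D.items():
    for k,v in d.items():
        w=onplane(n,px(n,v),109 if k=="bar" else 67); print(n,k,w[:,:2].round(1).tolist())
        if k in("white","green"): print("  ang out",ang(w[1]-w[0]),"from c",ang(w.mean(0)-onplane(n,px(n,d["circ"]),67)[0]))
    # bar
w=onplane("side",px("side",[(662,42),(687,73),(556,152),(531,121)]),109)
print("side bar centre",w.mean(0),"ang",ang(w[0]+w[1]-w[2]-w[3]))
w=onplane("top",px("top",[(165,128),(238,109),(270,270),(212,282)]),109)
print("top bar centre",w.mean(0),"ang",ang(w[0]+w[1]-w[2]-w[3]))
E
```

```text
top circ [[500.6, -146.0]]
top white [[526.0, -147.5], [544.1, -150.2]]
  ang out -8.445110176807646 from c -4.7100207660001
top green [[516.5, -164.7], [530.8, -181.7]]
  ang out -49.85031836587102 from c -49.71517626085395
top bar [[515.0, -128.9], [519.0, -149.5], [480.5, -156.1], [477.2, -141.0]]
side circ [[499.8, -148.2]]
side white [[525.1, -149.4], [545.1, -150.6]]
  ang out -3.507049532434422 from c -2.879162142016839
side green [[516.4, -164.3], [530.3, -180.6]]
  ang out -49.49312139852721 from c -45.76299734640516
side bar [[513.6, -136.1], [521.8, -134.9], [524.3, -146.7], [516.2, -147.9], [480.8, -157.4], [477.9, -146.1]]
side bar centre [ 501.19352728 -146.26505832  109.        ] ang 14.052505394175538
top bar centre [ 500.8498827  -143.17127715  109.        ] ang 13.181431630119173
```

```bash
cat >> h.py <<'E'
C=np.array([500.6,-146.4]); TGT=-49.5
def Q(a):   # tool down, fingers closing along angle a (deg)
    y=np.array([np.cos(np.radians(a)),np.sin(np.radians(a)),0]); z=np.array([0,0,-1.])
    return R.from_matrix(np.c_[np.cross(y,z),y,z]).as_quat()
E
python3 - <<'E'
from h import *
for o in(90,-90):
    for n in(14,-4.5,-50):
        j=env.ik([*C,159],Q(n+o)); print(o,n,None if j is None else np.round(j,3))
E
```

```text
90 14 [-0.307  0.493  1.944 -0.     0.704 -2.122]
90 -4.5 [-0.307  0.493  1.944 -0.     0.704 -1.8  ]
90 -50 [-0.307  0.493  1.944 -0.     0.704 -1.005]
-90 14 [-0.307  0.493  1.944 -0.     0.704  1.019]
-90 -4.5 [-0.307  0.493  1.944 -0.     0.704  1.342]
-90 -50 [-0.307  0.493  1.944 -0.     0.704  2.136]
```

```bash
python3 - <<'E'
from h import *
q=Q(14-90)
env.reach([*C,270],q); set_gripper(44)
cv2.imwrite("pics/side1.png",viewer.camera("side"))
print(env.move_l([*C,159.5],q,rate=80,f_stop=12))
s=env.read_state(); print(s["time_s"],s["tool_pos"],s["force"].round(1) if hasattr(s["force"],"round") else s["force"],s["width"])
im=viewer.camera("side")[210:330,270:430]
cv2.imwrite("pics/side2.png",np.clip(cv2.resize(im,None,fx=5,fy=5,interpolation=cv2.INTER_CUBIC)*1.5,0,255).astype(np.uint8))
E
```

```text
False
4.4333 [ 500.90138863 -146.51178433  159.98452958] [-0.4 -0.6 -0.5] 43.724551673791844
```

View pics/side2.png

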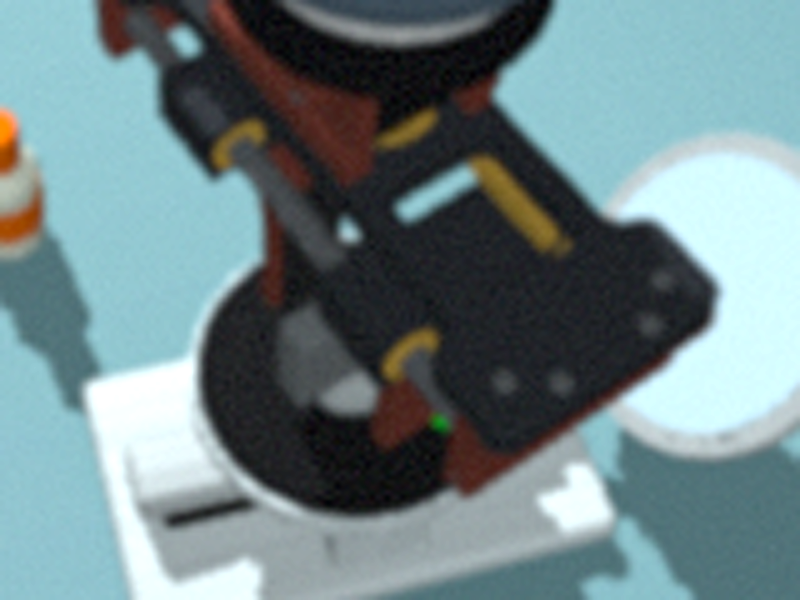

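The fingers straddle the bar: its end shows at (305,350) in the crop, between the finger near (400,410) and the one near (275,260). I'll grip and read the forces.

```bash
python3 - <<'E'
from h import *
w=set_gripper(8); env.hold(0.2)
s=env.read_state(); print(s["time_s"],np.round(s["tool_pos"],2),np.round(s["force"],1),np.round(s["wrist_torque"],2),s["width"],s["grip_force"],np.round(s["qpos"],3))
print("tool yaw nose est",ang(R.from_quat(s["orientation"]).as_matrix()[:,1])+90)
E
```

```text
5.2833 [ 500.41 -145.85  159.52] [-0.3  4.8  4.2] [ 0.94  0.05 -0.08] 11.668879801397383 30.001443028450012 [-3.070e-01  4.920e-01  1.944e+00  1.000e-03  7.060e-01  1.019e+00]
tool yaw nose est 13.983373590522973
```

```bash
python3 - <<'E'
from h import *
j0=np.array(env.ik([*C,159.5],Q(14-90)))
def turn(n):
    j=j0.copy(); j[5]+=np.radians(14-n); env.move_joints(j)
def rep():
    s=env.read_state(); print(round(s["time_s"],2),np.round(s["tool_pos"],2),np.round(s["force"],1),np.round(s["wrist_torque"],2),round(s["width"],2),"nose",ang(R.from_quat(s["orientation"]).as_matrix()[:,1])+90)
for n in(5,-4.7): turn(n)
env.hold(.3); rep()
for n in(-15,-25,-35,-43,-48.5): turn(n)
env.hold(.4); rep()
im=viewer.camera("side")[210:330,270:430]
cv2.imwrite("pics/side3.png",np.clip(cv2.resize(im,None,fx=5,fy=5,interpolation=cv2.INTER_CUBIC)*1.5,0,255).astype(np.uint8))
E
```

```text
6.14 [ 500.38 -145.64  159.52] [-0.   6.5  3. ] [ 1.14  0.04 -0.1 ] 12.18 nose -4.722510133483453
7.92 [ 500.61 -145.25  159.54] [0.6 9.2 2.5] [ 1.72 -0.2  -0.07] 11.44 nose -48.535046058923115
```

View pics/side3.png

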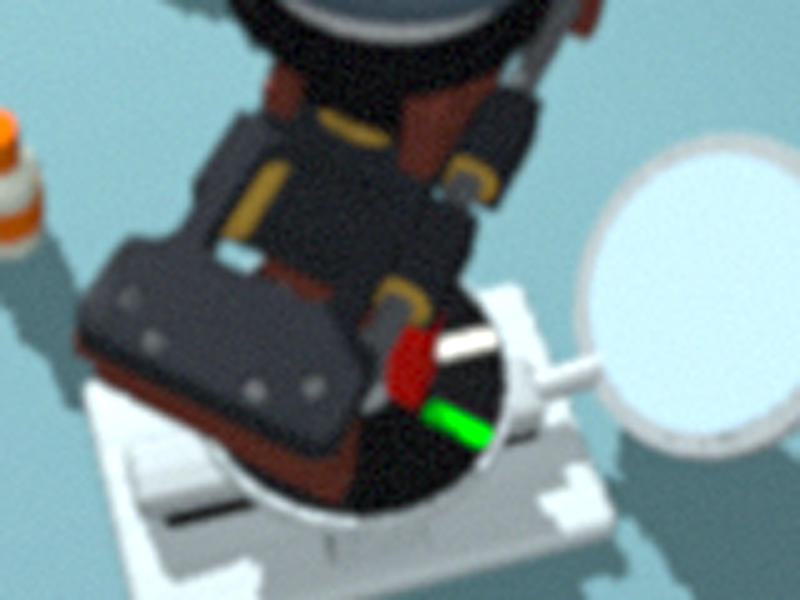

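The nose now sits over the green mark: the red is at (410,370) and the green at (458,425). I'll let go, lift clear and check.

```bash
python3 - <<'E'
from h import *
set_gripper(40); s=env.read_state(); p=np.array(s["tool_pos"])
env.move_l([C[0],C[1]+1,250],rate=100)
env.reach([430,-400,330],Q(-48.5-90))
t=viewer.camera("top"); cv2.imwrite("pics/top4f.png",t); sd=viewer.camera("side"); cv2.imwrite("pics/side4f.png",sd)
a=cv2.resize(t[180:240,350:410],(400,400),interpolation=cv2.INTER_CUBIC); b=cv2.resize(sd[250:320,300:380],(400,350),interpolation=cv2.INTER_CUBIC)
b=cv2.copyMakeBorder(b,0,50,0,0,cv2.BORDER_CONSTANT)
cv2.imwrite("pics/crop4.png",np.clip(np.hstack([a,b])*1.6,0,255).astype(np.uint8)); print(env.read_state()["time_s"])
E
```

```text
10.8333
```

View pics/crop4.png

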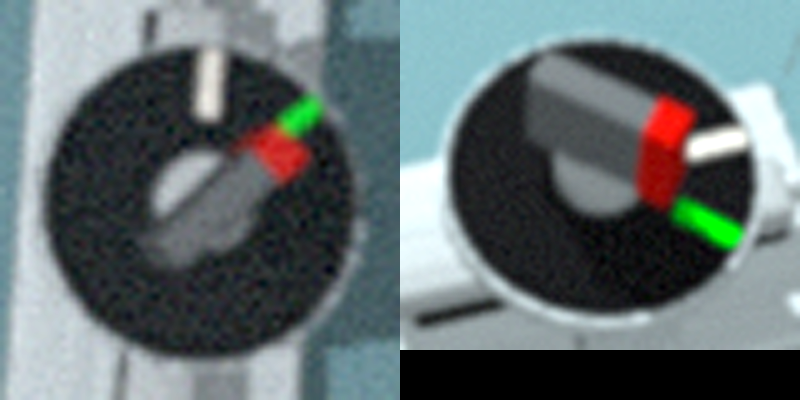

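Both views show the nose close to the green mark. To check the angle I'll use the chord between the white and green marks, and the line of the bar's top face.

```bash
python3 - <<'E'
from h import *
def cen(im,box,f):
    x0,x1,y0,y1=box; c=cv2.resize(im[y0:y1,x0:x1],None,fx=4,fy=4,interpolation=cv2.INTER_CUBIC).astype(int)
    m=f(c[...,0],c[...,1],c[...,2]); n,l,st,ce=cv2.connectedComponentsWithStats(m.astype(np.uint8)); i=1+st[1:,4].argmax()
    y,x=np.nonzero(l==i); xy=np.c_[x,y]; v=np.linalg.svd(xy-xy.mean(0),full_matrices=False)[2][0]
    k=lambda q:(np.array(q)+.5)/4-.5+[x0,y0]
    return k(xy.mean(0)),k(xy.mean(0)+8*v),st[i,4]/16
g=lambda b,G,r:(G>60)&(G>1.7*r)&(G>1.5*b)
r_=lambda b,G,r:(r>60)&(r>1.8*G)&(r>1.8*b)
w_=lambda b,G,r:(np.minimum(np.minimum(b,G),r)>82)
for n,files,wb in(("side",("side0","side4f"),(434-300,451-300,0,0)),("top",("top0","top4f"),0)):
    for f in files:
        im=cv2.imread(f"pics/{f}.png")
        gb,wbx=((352,372,287,302),(355,369,273,283)) if n=="side" else ((387,401,192,205),(376,386,188,200))
        G,G2,na=cen(im,gb,g); W,W2,nw=cen(im,wbx,w_)
        P=onplane(n,[G,W,G2,W2],67); print(f,"areas",na,nw,"chord green",ang(P[0]-P[1])+67.5,"line g",ang(P[2]-P[0]),"line w",ang(P[3]-P[1]),P[:2,:2].round(1).tolist())
def px(n,c):
    c=np.array(c,float); s,o=((60/9,(350,180)) if n=="top" else (5,(300,250)))
    if n=="side": c=c-[400,0]
    return (c+.5)/s-.5+o
w=onplane("side",px("side",[(695,108),(683,145-10),(531,80),(541,52)]),109)
w=onplane("side",px("side",[(660,94),(541,52),(645,128),(531,80)]),109); print("edges",ang(w[0]-w[1]),ang(w[2]-w[3]))
E
```

```text
side0 areas 71.75 68.75 chord green -49.39696893356603 line g -48.159308827679844 line w 178.9052140659306 [[523.5, -172.7], [535.7, -148.6]]
side4f areas 80.375 62.625 chord green -51.68744348969007 line g -52.070437327683486 line w -178.02610566165956 [[523.5, -172.5], [536.7, -148.8]]
top0 areas 37.5 34.6875 chord green -47.76406346203129 line g 131.46756643959276 line w 172.3279010755623 [[523.6, -173.0], [534.9, -148.9]]
top4f areas 26.6875 36.0625 chord green -40.19796118851971 line g 120.96616622195818 line w 174.2852924018971 [[526.0, -175.6], [534.5, -149.0]]
edges -42.571372154982875 -46.13400014026205
```

```bash
cat > fit.py <<'E'
from h import *
from scipy.optimize import minimize
S=8
def proj(n,P):
    p=viewer.camera_params(n); T=np.linalg.inv(np.array(p["pose"])); q=P@T[:3,:3].T+T[:3,3]; q=q*[1,-1,-1]
    K=np.array([[p["fx"],0,p["cx"]],[0,p["fy"],p["cy"]],[0,0,1.]])
    return cv2.projectPoints(q.reshape(-1,1,3),np.zeros(3),np.zeros(3),K,np.array(p["dist"]))[0][:,0]
B={"top":(350,180,60,60),"side":(300,245,80,75)}
def mask(f,n):
    x,y,w,h=B[n]; c=cv2.resize(cv2.imread(f"pics/{f}.png")[y:y+h,x:x+w],None,fx=S,fy=S,interpolation=cv2.INTER_CUBIC).astype(int)
    b,g,r=c[...,0],c[...,1],c[...,2]; return (r-np.maximum(g,b)>35).astype(float)
def box(n,cx,cy,yaw,L):
    a=np.radians(yaw); P=np.array([[x,y,z] for x in(23-L,23) for y in(-6,6) for z in(75,109)],float)
    X=np.c_[cx+P[:,0]*np.cos(a)-P[:,1]*np.sin(a),cy+P[:,0]*np.sin(a)+P[:,1]*np.cos(a),P[:,2]]
    x,y,w,h=B[n]; q=(proj(n,X)-[x,y]+.5)*S-.5
    m=np.zeros((h*S,w*S),np.uint8); cv2.fillConvexPoly(m,cv2.convexHull(np.round(q*16).astype(np.int32)),255,cv2.LINE_AA,4); return m/255.
I=[("top0","top",0),("side0","side",0),("top4f","top",1),("side4f","side",1)]; M=[mask(f,n) for f,n,_ in I]
def cost(p):   # separate axis offset per camera
    return sum(np.abs(box(n,*(p[:2] if n=="top" else p[2:4]),p[4+k],p[6])-m).sum() for (f,n,k),m in zip(I,M))/S**2
best=min((minimize(cost,[500.5,-146,500.5,-146,14,y1,7],method="Nelder-Mead",options=dict(initial_simplex=None,maxiter=1200,xatol=.02,fatol=.02)) for y1 in(-43,-50)),key=lambda r:r.fun)
print(best.x.round(2),best.fun,[m.sum()/64 for m in M])
for y in(-43,-45,-47,-49,-51): p=best.x.copy();p[5]=y;print(y,[round(np.abs(box(n,*(p[:2] if n=="top" else p[2:4]),p[4+k],p[6])-m).sum()/64,1) for (f,n,k),m in zip(I,M)][2:])
E
python3 fit.py
```

```text
[ 501.01 -146.32  502.23 -144.     11.11  -51.28    9.49] 130.08535539215688 [np.float64(62.84375), np.float64(130.46875), np.float64(50.953125), np.float64(188.125)]
-43 [np.float64(37.8), np.float64(57.9)]
-45 [np.float64(33.7), np.float64(49.6)]
-47 [np.float64(29.7), np.float64(41.0)]
-49 [np.float64(27.2), np.float64(32.3)]
-51 [np.float64(28.1), np.float64(27.8)]
```

```bash
sed -i 's/return (r-np.maximum(g,b)>35).astype(float)/return (lambda l,st:(l==1+st[1:,4].argmax()).astype(float))(*cv2.connectedComponentsWithStats((r-np.maximum(g,b)>TH).astype(np.uint8))[1:3])/; s/^S=8/import sys; TH=int(sys.argv[1]); S=8/' fit.py
cat >> fit.py <<'E'
rows=[]
for k in(0,2):
    rows.append([])
    for i in(k,k+1):
        f,n,kk=I[i]; p=best.x; x,y,w,h=B[n]
        c=cv2.resize(cv2.imread(f"pics/{f}.png")[y:y+h,x:x+w],None,fx=S,fy=S,interpolation=cv2.INTER_CUBIC); c=np.clip(c*1.6,0,255).astype(np.uint8)
        for m,col in((M[i],(255,255,0)),(box(n,*(p[:2] if n=="top" else p[2:4]),p[4+kk],p[6])>.5,(255,0,255))):
            cv2.drawContours(c,cv2.findContours(m.astype(np.uint8),0,1)[0],-1,col,1)
        rows[-1].append(cv2.resize(c,(400,300)))
cv2.imwrite("pics/fit.png",np.vstack([np.hstack(r) for r in rows]))
E
for t in 50 70; do python3 fit.py $t; done
```

```text
Traceback (most recent call last):
  File "fit.py", line 20, in <module>
    best=min((minimize(cost,[500.5,-146,500.5,-146,14,y1,7],method="Nelder-Mead",options=dict(initial_simplex=None,maxiter=1200,xatol=.02,fatol=.02)) for y1 in(-43,-50)),key=lambda r:r.fun)
  File "fit.py", line 20, in <genexpr>
    best=min((minimize(cost,[500.5,-146,500.5,-146,14,y1,7],method="Nelder-Mead",options=dict(initial_simplex=None,maxiter=1200,xatol=.02,fatol=.02)) for y1 in(-43,-50)),key=lambda r:r.fun)
              ~~~~~~~~^^^^^^^^^^^^^^^^^^^^^^^^^^^^^^^^^^^^^^^^^^^^^^^^^^^^^^^^^^^^^^^^^^^^^^^^^^^^^^^^^^^^^^^^^^^^^^^^^^^^^^^^^^^^^^^^^^^^^^^^^^^^^^^
  File "fit.py", line 19, in cost
    return sum(np.abs(box(n,*(p[:2] if n=="top" else p[2:4]),p[4+k],p[6])-m).sum() for (f,n,k),m in zip(I,M))/S**2
           ~~~^^^^^^^^^^^^^^^^^^^^^^^^^^^^^^^^^^^^^^^^^^^^^^^^^^^^^^^^^^^^^^^^^^^^^^^^^^^^^^^^^^^^^^^^^^^^^^^
  File "fit.py", line 19, in <genexpr>
    return sum(np.abs(box(n,*(p[:2] if n=="top" else p[2:4]),p[4+k],p[6])-m).sum() for (f,n,k),m in zip(I,M))/S**2
                      ~~~^^^^^^^^^^^^^^^^^^^^
[... 1067 characters left out ...]
4]),p[4+k],p[6])-m).sum() for (f,n,k),m in zip(I,M))/S**2
           ~~~^^^^^^^^^^^^^^^^^^^^^^^^^^^^^^^^^^^^^^^^^^^^^^^^^^^^^^^^^^^^^^^^^^^^^^^^^^^^^^^^^^^^^^^^^^^^^^^
  File "fit.py", line 19, in <genexpr>
    return sum(np.abs(box(n,*(p[:2] if n=="top" else p[2:4]),p[4+k],p[6])-m).sum() for (f,n,k),m in zip(I,M))/S**2
                      ~~~^^^^^^^^^^^^^^^^^^^^^^^^^^^^^^^^^^^^^^^^^^^^^^^^
  File "fit.py", line 15, in box
    x,y,w,h=B[n]; q=(proj(n,X)-[x,y]+.5)*S-.5
                     ~~~~^^^^^
  File "fit.py", line 5, in proj
    p=viewer.camera_params(n); T=np.linalg.inv(np.array(p["pose"])); q=P@T[:3,:3].T+T[:3,3]; q=q*[1,-1,-1]
ValueError: time passes only in moves, steps and waits
```

The station refused because my fit called `camera_params` thousands of times. I'll read it once per camera and reuse the values.

```bash
sed -i 's/^def proj(n,P):/PRM={n:viewer.camera_params(n) for n in("top","side")}\ndef proj(n,P):/; s/p=viewer.camera_params(n); T=np.linalg/p=PRM[n]; T=np.linalg/' fit.py
for t in 50 70; do python3 fit.py $t; done; python3 -c "
from h import *
print(env.read_state()['time_s'])"
```

```text
[ 500.29 -145.45  501.02 -144.2     9.86  -51.05    7.96] 118.73057598039215 [np.float64(52.265625), np.float64(112.6875), np.float64(41.296875), np.float64(168.6875)]
-43 [np.float64(37.4), np.float64(48.4)]
-45 [np.float64(33.9), np.float64(40.6)]
-47 [np.float64(30.5), np.float64(32.7)]
-49 [np.float64(27.5), np.float64(28.3)]
-51 [np.float64(27.8), np.float64(25.9)]
[ 499.43 -146.5   500.23 -142.78    6.65  -50.2     5.78] 117.51537990196078 [np.float64(36.265625), np.float64(88.3125), np.float64(30.6875), np.float64(140.75)]
-43 [np.float64(24.4), np.float64(49.7)]
-45 [np.float64(22.5), np.float64(42.8)]
-47 [np.float64(22.4), np.float64(35.7)]
-49 [np.float64(23.1), np.float64(28.9)]
-51 [np.float64(24.8), np.float64(26.5)]
10.8333
```

View pics/fit.png

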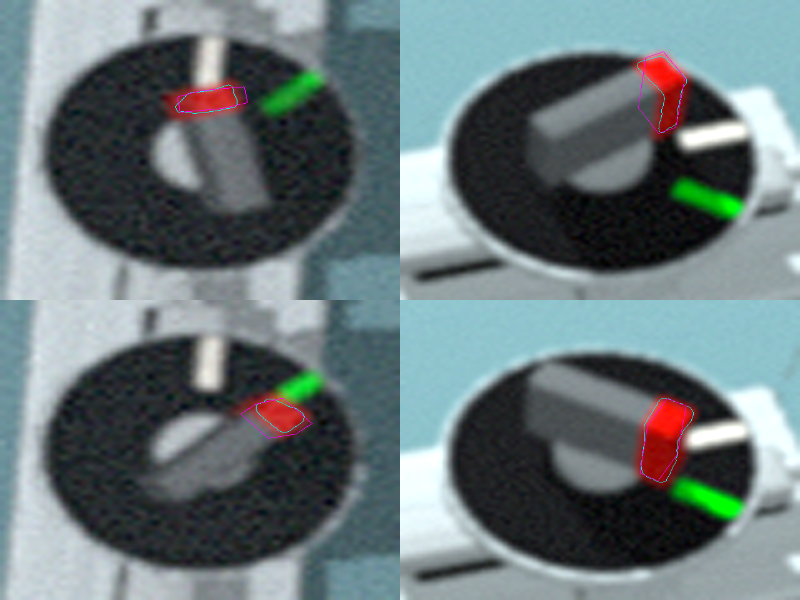

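The overlay has the nose at about -50° in the final views. The tool reading says -48.5° and the green mark measures -48 to -49.5°, so the nose is on the mark to within about 2°. I'll check that the mirror and magnifier didn't move, then hand in.

```bash
python3 - <<'E'
from h import *
a,b=[cv2.imread(f"pics/{f}.png").astype(int) for f in("side0","side4f")]
for n,(x0,x1,y0,y1) in dict(mirrorhead=(384,446,232,304),handle=(292,340,290,335),magn=(262,380,112,195)).items():
    print(n,np.abs(a-b)[y0:y1,x0:x1].mean().round(2))
print(np.abs(a-b)[330:390,480:600].mean().round(2))
print(workorder.sign_off())
E
```

```text
mirrorhead 27.28
handle 2.98
magn 2.43
17.83
the job is handed in; nothing more can be done
None
```

View pics/side4f.png

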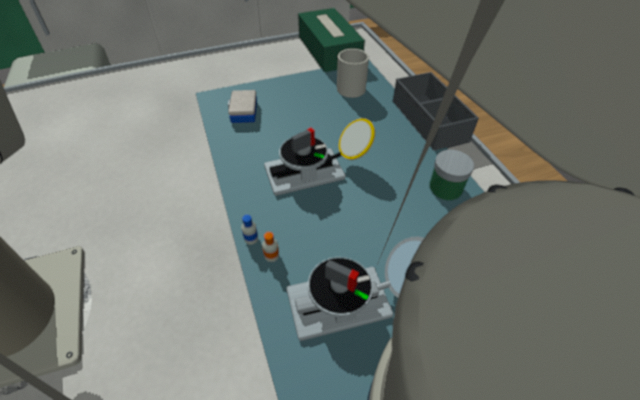

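I turned the mirror clamp's knob clockwise past the white mark to the green one (within about 2°), let go and handed the job in at about 11 s; the magnifier's clamp and the mirror's handle look unmoved, but the arm hid most of the mirror's head in the last side view, so I only checked that it had moved by the handle.

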